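# Return a radio module to its bay and book it in

### The arm

A 6-joint arm with a two-finger parallel gripper is mounted at the origin on the work surface. World frame = base frame: x ahead of the robot, y to its left, z up, the work surface at z = 0. Lengths are in m, angles in rad, forces in N, time in s.
With the tool pointing down it reaches from about 0.3 to 0.85 m from the base axis. Payload 4.2 kg.
Tool frame: the origin (TCP) lies at the very end of the fingers, on their centre line; the grasp point (between the pads) lies 19 mm behind it; z points along the fingers, y is the line along which they close (so a half turn about z gives the same grasp; the last joint's range is limited). The gripper opens to 91 mm and grips with 3 to 60 N. Pads are 32 mm wide; open, the fingers measure 118 mm over their backs; the gripper's body (76 mm by 178 mm) begins 60 mm behind the grasp point.
Start: joints at [-1.276, 0.32, 1.565, -0, 1.257, -0.02], TCP at [0.178, -0.547, 0.214] pointing down, gripper open.
Joint ranges: [-3.11, 3.11], [-0.84, 2.01], [0.21, 2.61], [-1.34, 4.49], [0.05, 2.63], [-2.56, 2.56]. Speed limits (rad/s): [2.57, 2.57, 3.14, 3.14, 3.14, 3.14].

### API

Orientations are given as a rotation vector (axis times angle).
In Python, from bench import env gives the robot as it stands. The module is installed in compiled form; this text tells all that it offers.
- The arm moves only by the shell command python3 -m inch 'ROWS' [OPENING]. ROWS is JSON, a list of rows, each a list of 2 entries, a list of its own where there are three numbers: the shift along the world's x, y, z in m, then the turn about the world's z in rad. In form: [[[x, y, z], yaw], ...]. A call has exactly 10 rows; each row is the pose to reach, as a shift and turn from the pose commanded when the call began; what a row does not reach only later rows make up. A row lasts 1/8 s, in which the tool goes at most 62.5 mm and 10.7 degrees, less where a joint would pass 70% of its speed; a pose out of reach is approached as far as the arm can. A call with a gripper value outside its range is refused whole. OPENING is the opening, from -1 (shut) to 1 (fully open), set as the call begins (- or left out, the last holds). The fingers move at their own pace and stop on an object; the grip force is fixed at half the most. Time passes only in rows, so rows that repeat a pose let the fingers close, or fill a call up. It gives the time, the measured TCP pose, the force, the opening and the grip force at its end, in the units of the state.
- env.get_obs(): the state, without advancing time (a new reading comes with each control period).
- env.snapshot(name): name is "scene" or "top"; returns (picture, depth): 480x640x3 uint8, red, green, blue; 480x640 float32, m along the optical axis (not along the pixel's ray), 0 where there is no reading.
- env.calibration(name): a dict with "intrinsics" (3x3 intrinsics, pixels), "world_from_camera" (4x4, takes a point from camera to world coordinates). Camera axes: x right, y down, z forward; pixel columns grow to the right and rows downward; lengths in m; the calibration is good to about 2 mm. A picture is of the moment at which its call begins. calibration takes no time and is no camera call.
- env.hand_in(): hands the job in; it is judged then, once.
The state is a dict: "clock": time; "joint_pos": joint angles; "qd": joint speeds; "effort": joint torques, N m; "tcp_pos": TCP position; "tcp_rot": TCP orientation; "force": force on the tool from outside, world axes, zero at the start; "torque": the same for the moment, N m; "gripper_width": finger opening in m; "finger_force": force on a finger pad.
Only numpy, scipy, OpenCV 4.12 (cv2) and the standard library are available. Lean on these libraries where they do the work, as an engineer would, in place of code of your own. Each camera call takes 0.05 s, during which the arm holds its last target. There are 200 camera calls.

### The job

Put the module marked with a cross back into the chassis bay whose label shows the cross, upright and gently: keep hold of it until it is down on the bay's floor, then let go. Then book it in: lift the scanner from its cradle, hold its window level and still over that bay's label, about 70 mm above it, for two seconds, and set the scanner back home in its cradle, head in the cup and handle on the post. Leave the other modules and everything else on the bench where they are.

Things in the scene. Friction and masses are not known exactly. Their poses are not given: they have to be found in the camera images.
- module_cross: Aluminium box module, 60 (x) x 40 (y) x 70 (z) mm, about 0.3 kg, white paper patch on top with a black symbol: a plus-shaped cross. Origin: centre of its underside; x along the 60 mm length, z up. The module to put back. It stands on the bench right of the chassis (-y), the one of the two there that has the cross.
- bay_cross: Open steel bay labelled with a plus-shaped cross, one of three (any order) 90 mm apart in the aluminium chassis. Inside 70 (x) x 50 (y) mm, walls 4 mm. Origin: centre of its underside; inner floor 4 mm, wall top 28 mm above it. The module's 60 mm side lies along x, either way round. A ledge at its -x end, 20 mm high, 46 x 50 mm, bears the label.
- bay_cross_floor (a point): Centre of the inner floor of the cross bay (axes as the bay): the centre of the module's underside belongs here.
- bay_cross_label (a point): Centre of the cross bay's label (white, black plus-shaped cross, 42 x 42 mm, facing up) on top of the ledge, 83 mm from the bay's centre towards its -x.
- scanner: Black code scanner, 0.2 kg, head-down in its cradle: head 44 (x) x 48 (y) x 75 (z) mm, window on its underside; level handle 32 mm wide (y), z = 45 to 75 mm, running from the head to x = -140 mm. Origin: centre of the window face; z up, x away from the handle. It reads straight down.
- scanner_window (a point): Centre of the scanner's window (the scanner's origin); the scanner reads a label that lies straight below it, from about 30 to 110 mm.
- scanner_grip (a point): Place to grip the handle from above: 55 mm behind (-x) the window's centre and 60 mm above it; 32 mm across the scanner's y.
- cradle: Grey fixed cradle, far right (-y), base 200 x 90 x 6 mm. Origin: on the bench under the centre of its head cup (inside 54 x 58 mm, walls 4 mm, floor 6 mm and rim 26 mm above the bench); x as the scanner's at home. A post 115 mm behind (-x), 51 mm high, carries the handle. At home the scanner's origin is 6 mm above the cradle's, axes alike.
- module_bars: Aluminium box module, 60 (x) x 40 (y) x 70 (z) mm, about 0.3 kg, white paper patch on top with a black symbol: two parallel bars. Origin: centre of its underside; x along the 60 mm length, z up. Stands on the bench near the cross module; leave it.
- module_disc: Aluminium box module, 60 (x) x 40 (y) x 70 (z) mm, about 0.3 kg, white paper patch on top with a black symbol: a round disc. Origin: centre of its underside; x along the 60 mm length, z up. Already in its own bay, the one with the disc label; leave it.
- screwdriver: Screwdriver lying on the bench near the robot; leave it. Origin under its middle.
- tape: Dark roll of tape lying flat, 90 mm across, 19 mm high; leave it. Origin: centre of its underside.
- tin: Closed flat steel tin, 75 x 110 x 30 mm; leave it. Origin: centre of its underside.
- jar: Glass jar with a red lid, 60 mm across, 75 mm high; leave it. Origin: centre of its underside.
Things that resemble listed ones, but are neither listed nor needed, are in the scene too. What is shaped like the scanner but yellow is not meant.

How it is judged:
On the way, in this order (a step that is already met when the one before it is completed fails the run):
1. The cross module is in the cross bay, still held, its underside within 10 mm of the bay's floor (x of module_cross in the frame of bay_cross_floor between -0.009 and 0.009 m and y of module_cross in the frame of bay_cross_floor between -0.009 and 0.009 m and angle between module_cross's own z axis and vertical below 0.1 rad and z of module_cross in the frame of bay_cross_floor between -0.004 and 0.01 m and contact force between the fingers and module_cross above 0.5 N), for 0.05 s.
2. The cross module stands fully down in its bay, released (x of module_cross in the frame of bay_cross_floor between -0.009 and 0.009 m and y of module_cross in the frame of bay_cross_floor between -0.009 and 0.009 m and angle between module_cross's own z axis and vertical below 0.1 rad and z of module_cross in the frame of bay_cross_floor between -0.004 and 0.004 m and contact force between the fingers and module_cross below 0.1 N), for 0.2 s.
3. The held scanner looks down at the cross bay's label (within 20 mm sideways, 25 to 120 mm above, tilt under 0.2 rad), slower than 30 mm/s for one second, the module in its bay (all of step 2 and horizontal distance between scanner_window and bay_cross_label below 0.02 m and z of scanner_window in the frame of bay_cross_label between 0.025 and 0.12 m and angle between scanner's own z axis and vertical below 0.2 rad and linear speed of scanner below 0.03 m/s and angular speed of scanner below 0.3 rad/s and contact force between the fingers and scanner above 0.5 N), for 1 s.
At the end, for the whole second after the job is handed in: Cross module down in the cross bay (underside within 4 mm of the floor, within 9 mm of centre in x and y, tilt under 0.1 rad); scanner home in its cradle (within 9 mm in x and y, at most 5 mm high, tilt under 0.08, turn under 0.3 rad); both released, at rest (all of step 2 and x of scanner in the frame of cradle between -0.009 and 0.009 m and y of scanner in the frame of cradle between -0.009 and 0.009 m and z of scanner in the frame of cradle between 0.002 and 0.011 m and angle between scanner's own z axis and vertical below 0.08 rad and angle between the x axis of scanner and the x axis of cradle, either way round below 0.3 rad and contact force between the fingers and scanner below 0.1 N and linear speed of each of scanner, module_cross below 0.02 m/s); the robot touches nothing.
It fails at once if A bystander (another module or any other listed loose thing) is moved by more than 20 mm (distance of any of module_bars, module_disc, screwdriver, tape, tin, jar from where it was at the start of the episode above 0.02 m).
It also fails if it takes over 67 s, if anything falls off the work surface, if the arm or the gripper's body presses on something with over 40 N, if the wrist force passes 120 N, or if a joint passes its speed limit or range.

## Working session

There is one attempt and no reset: what is moved stays moved. The work goes in short steps, Python scripts to look and compute and a shell command to move; the robot and the scene stay as the last step left them, time stands still between calls to the robot, and variables do not carry over. Pictures are saved under pics/ and viewed, at most 10 in all, crops included, and the job is handed in when it is done.

```bash
mkdir -p pics; python3 - <<'E'
from bench import env
import cv2,numpy as np
for n in ("scene","top"):
    p,d=env.snapshot(n); np.savez(f"{n}0.npz",p=p,d=d)
    cv2.imwrite(f"pics/{n}0.png",p[:,:,::-1])
    c=env.calibration(n); print(n,c["intrinsics"],np.round(c["world_from_camera"],3))
o=env.get_obs(); print(o)
E
```

```text
scene [[563.80914475   0.         321.55814576]
 [  0.         563.80914475 239.33604594]
 [  0.           0.           1.        ]] [[ 0.366  0.557 -0.746  1.418]
 [ 0.931 -0.233  0.283 -0.376]
 [-0.016 -0.797 -0.603  0.833]
 [ 0.     0.     0.     1.   ]]
top [[572.83827824   0.         328.60760461]
 [  0.         572.83827824 238.94543332]
 [  0.           0.           1.        ]] [[-0.005 -0.997  0.077  0.418]
 [-1.     0.007  0.021 -0.025]
 [-0.021 -0.077 -0.997  1.311]
 [ 0.     0.     0.     1.   ]]
{'clock': 0.1, 'joint_pos': array([-1.27601313e+00,  3.20224750e-01,  1.56556687e+00,  3.05966058e-07,
        1.25739303e+00, -2.00086375e-02]), 'qd': array([-0.0005894 , -0.0019574 , -0.00262624, -0.00031954,  0.00113626,
        0.00052829]), 'effort': array([-1.20034103e-03, -4.13333273e+01, -2.32511044e+01,  7.28259422e-02,
        4.22467373e-02, -5.65267931e-05]), 'tcp_pos': array([ 0.17789394, -0.5463088 ,  0.21320238]), 'tcp_rot': array([-3.10120130e+00, -4.92187407e-01,  3.41860229e-04]), 'force': array([-0.3441536 , -0.48750111, -0.63524234]), 'torque': array([-0.00859717, -0.0202731 ,  0.01643785]), 'finger_force': 0.0, 'gripper_width': 0.09121550068234019}
```

View pics/top0.png

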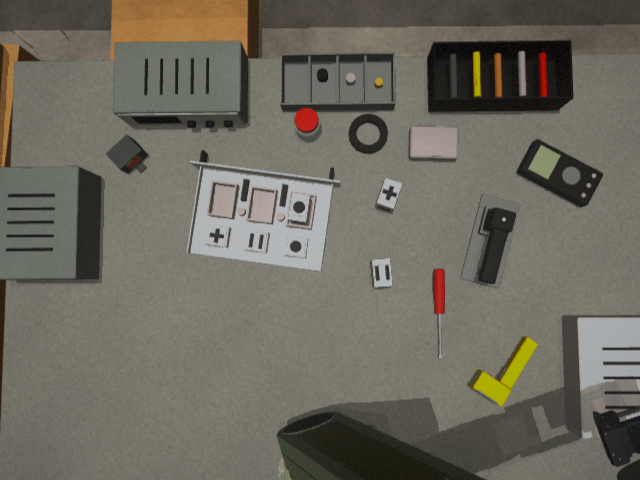

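View pics/scene0.png

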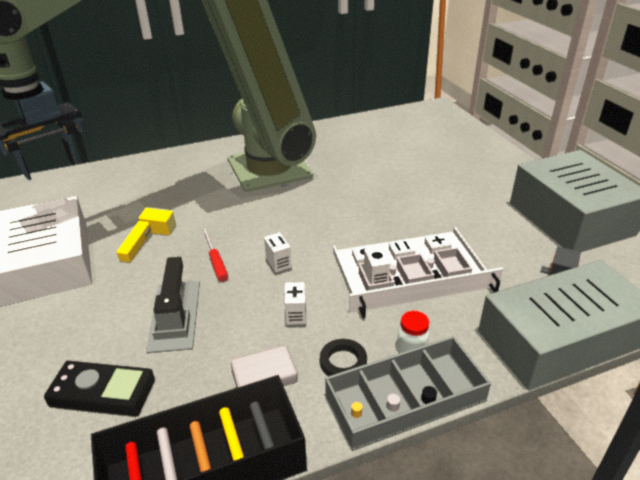

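The top view shows these candidates:
- **Module:** the cross module is at (389,194), the one I want. The bars module at (382,273) and the disc module at (299,208) in its bay are the lookalikes.
- **Bays:** the cross label is at (217,236), so the cross bay is the left one at (223,201). The bars label is at (257,241) and the disc label at (296,246).
- **Scanner:** the black one is at (495,235). The yellow decoy is at (505,372) and the black meter at (560,172).

I'll check this in one crop and measure.

```bash
cat > h.py <<'E'
import numpy as np,cv2
from bench import env
def cal(n):
    c=env.calibration(n); return np.array(c["intrinsics"]),np.array(c["world_from_camera"])
def ray(n,uv,z):
    K,T=cal(n); uv=np.atleast_2d(np.asarray(uv,float))
    d=np.c_[uv,np.ones(len(uv))]@np.linalg.inv(K).T@T[:3,:3].T; o=T[:3,3]
    return o+d*((z-o[2])/d[:,2:])
def cloud(n,d):
    K,T=cal(n); v,u=np.mgrid[:480,:640]
    P=np.stack([(u-K[0,2])/K[0,0]*d,(v-K[1,2])/K[1,1]*d,d],-1)
    return P@T[:3,:3].T+T[:3,3]
def rect(P):  # xy points -> centre, size, angle of long side
    (c,s,a)=cv2.minAreaRect((P[:,:2]*1000).astype(np.float32))
    if s[0]<s[1]: s=s[::-1]; a+=90
    a=(a+90)%180-90
    return np.round(c,1),np.round(s,1),round(a,1)
E
python3 - <<'E'
from h import *
f=np.load("top0.npz");p=f["p"];C=cloud("top",f["d"])
cv2.imwrite("pics/crop.png",cv2.resize(p[145:295,180:340+190][:,:,::-1],None,fx=2.28,fy=2.28,interpolation=cv2.INTER_CUBIC))
Z=C[:,:,2]
def obj(name,u0,u1,v0,v1,z0,z1):
    m=np.zeros(Z.shape,bool);m[v0:v1,u0:u1]=1;m&=(Z>z0)&(Z<z1)
    P=C[m];print(name,len(P),rect(P),"z",np.round(np.percentile(P[:,2],[5,50,95])*1000,1))
obj("cross",370,410,170,220,.06,.085)
obj("bars",365,400,255,295,.06,.085)
obj("scanner",460,525,190,290,.055,.1)
obj("cradle",455,530,185,300,.003,.012)
obj("bench",400,420,300,340,-.02,.02)
for n,u,v in [("label",217,228),("chassis",275,250),("bayfl",223,201),("wall",206,200),("disc",299,215),("front",265,171)]:
    print(n,np.round(C[v-1:v+2,u-1:u+2].reshape(-1,3).mean(0),4))
g=cv2.cvtColor(p,cv2.COLOR_RGB2GRAY)
def sym(name,u0,u1,v0,v1,z,th=90):
    m=(g[v0:v1,u0:u1]<th).astype(np.uint8)
    n,l,s,c=cv2.connectedComponentsWithStats(m)
    for i in range(1,n):
        if s[i,4]>15: print(name,s[i],c[i]+[u0,v0],np.round(ray("top",c[i]+[u0,v0],z),4))
sym("lab",203,311,224,260,.03)
sym("cr",380,400,180,205,.07)
E
```

```text
cross 505 (array([ 614.6, -131.1]), array([60.1, 39.8]), -19.6) z [65.8 70.7 74.6]
bars 518 (array([ 441.4, -112.9]), array([59.8, 40.1]), 4.3) z [66.3 70.7 74.9]
scanner 1456 (array([ 498. , -355.6]), array([162.7,  48.5]), -17.2) z [63.7 80.3 84.6]
cradle 2191 (array([ 509.8, -368.8]), array([262. , 168.5]), -1.3) z [3.2 5.5 9.9]
bench 800 (array([ 334.8, -179.7]), array([88.5, 44.3]), -0.9) z [-4.1  0.1  4.4]
label [0.5431 0.2538 0.0297]
chassis [0.494  0.1253 0.0057]
bayfl [0.6068 0.2442 0.0134]
wall [0.6103 0.2848 0.0073]
disc [0.5651 0.0649 0.0802]
front [0.6693 0.1438 0.0444]
lab [ 7  5 14 14 84] [216.35714286 235.23809524] [[0.5267 0.2551 0.03  ]]
lab [24  5  4 18 21] [228.23809524 237.23809524] [[0.522  0.2281 0.03  ]]
lab [46 10  5 13 42] [250.88095238 240.02380952] [[0.5153 0.177  0.03  ]]
lab [56 11  4 14 41] [260.58536585 241.19512195] [[0.5126 0.1551 0.03  ]]
lab [87 17 11 11 93] [295.17204301 246.09677419] [[0.501  0.0772 0.03  ]]
cr [ 3  6 14 14 87] [389.32183908 192.64367816] [[ 0.6139 -0.1317  0.07  ]]
```

View pics/crop.png

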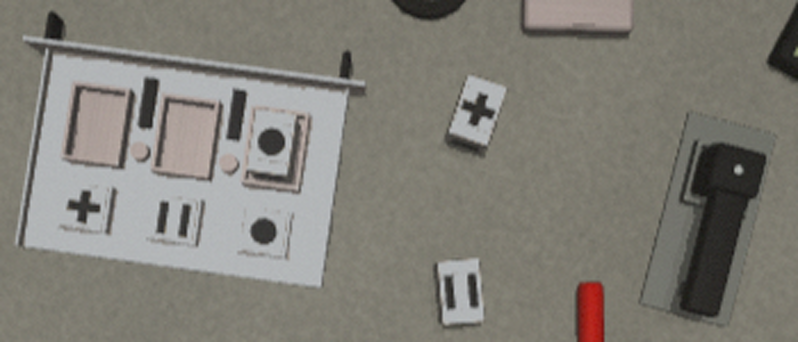

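The crop confirms it: the plus module is at top (389,193), the plus label at (216,235) with its empty bay above it, and the black scanner sits in the grey cradle. Next I'll pin down the bay heights and cross-check against the scene view.

```bash
python3 - <<'E'
from h import *
f=np.load("top0.npz");p=f["p"];C=cloud("top",f["d"]);Z=C[:,:,2]
c=np.array([.5267,.2551]);yaw=-.1435;R=np.array([[np.cos(yaw),-np.sin(yaw)],[np.sin(yaw),np.cos(yaw)]])
L=(C[:,:,:2]-c)@R   # coords in label frame
for n,x0,x1,y0,y1 in [("label",-.017,.017,-.017,.017),("bayfloor",.063,.103,-.015,.015),("chassis",-.018,.018,-.05,-.035)]:
    m=(L[...,0]>x0)&(L[...,0]<x1)&(L[...,1]>y0)&(L[...,1]<y1);print(n,m.sum(),np.median(Z[m])*1000)
# bay walls: pinkish colour, outer rect at wall-top height
hsv=cv2.cvtColor(p,cv2.COLOR_RGB2HSV)
print(hsv[201,223],hsv[228,217],hsv[250,275])
m=np.zeros(Z.shape,np.uint8);m[175:230,200:240]=1
m&=((p[...,0].astype(int)-p[...,2]>12)).astype(np.uint8)
n,l,s,ce=cv2.connectedComponentsWithStats(m);i=1+s[1:,4].argmax();v,u=np.nonzero(l==i)
print("bay",s[i],rect(ray("top",np.c_[u,v],.036)))
# scene view symbols
q=np.load("scene0.npz")["p"];g=cv2.cvtColor(q,cv2.COLOR_RGB2GRAY)
for nm,u0,u1,v0,v1,z in [("cross",284,305,284,299,.07),("label",428,450,234,247,.029),("bars",392,412,240,254,.029)]:
    mm=(g[v0:v1,u0:u1]<90).astype(np.uint8);n,l,s,ce=cv2.connectedComponentsWithStats(mm)
    for i in range(1,n):
        if s[i,4]>12:print(nm,s[i],np.round(ray("scene",ce[i]+[u0,v0],z),4))
E
```

```text
label 222 27.890486515939727
bayfloor 222 11.32368332869882
chassis 100 6.778874031086457
[  7  27 170] [ 30   2 134] [105   8 183]
bay [207 181  30  37 719] (array([608. , 243.3]), array([77.6, 57.2]), -8.3)
cross [ 7  3 11  9 35] [[ 0.6144 -0.1308  0.07  ]]
label [ 6  3  9  6 23] [[0.5306 0.2532 0.029 ]]
```

```bash
python3 -m inch '[[[0.06,0.06,0],-0.1],[[0.12,0.12,0],-0.22],[[0.18,0.17,0],-0.34],[[0.24,0.22,0],-0.46],[[0.3,0.27,0],-0.56],[[0.34,0.32,0],-0.656],[[0.38,0.36,0],-0.656],[[0.41,0.39,0],-0.656],[[0.437,0.415,0],-0.656],[[0.437,0.415,0],-0.656]]' 1
```

```text
clock: 1.35
tcp_pos: [0.6165, -0.1293, 0.2133]
tcp_rot: [-3.096, 0.53, 0.001]
force: [0.2, -0.9, -0.2]
gripper_width: 0.0911
finger_force: 0.0
```

```bash
python3 -m inch '[[[0,0,-0.03],0],[[0,0,-0.07],0],[[0,0,-0.1],0],[[0,0,-0.12],0],[[0,0,-0.14],0],[[0,0,-0.155],0],[[0,0,-0.165],0],[[0,0,-0.174],0],[[0,0,-0.174],0],[[0,0,-0.174],0]]' && python3 -m inch '[[[0,0,0],0],[[0,0,0],0],[[0,0,0],0],[[0,0,0],0],[[0,0,0],0],[[0,0,0],0],[[0,0,0],0],[[0,0,0],0],[[0,0,0],0],[[0,0,0],0]]' -1
```

```text
clock: 2.6
tcp_pos: [0.6155, -0.1319, 0.0405]
tcp_rot: [3.096, -0.533, 0.002]
force: [-0.3, -0.3, -0.0]
gripper_width: 0.0917
finger_force: 0.0
clock: 3.85
tcp_pos: [0.615, -0.1318, 0.04]
tcp_rot: [3.096, -0.533, -0.0]
force: [0.0, -1.1, 0.3]
gripper_width: 0.04
finger_force: 30.0
```

```bash
python3 -m inch '[[[0,0,0.02],0],[[0,0,0.05],0],[[0,0,0.08],0],[[0,0,0.11],0],[[0,0.02,0.13],0],[[0,0.05,0.13],0.03],[[0,0.09,0.13],0.06],[[0,0.13,0.13],0.09],[[0,0.17,0.13],0.12],[[0,0.2,0.13],0.14]]' && python3 -m inch '[[[0,0.04,0],0.03],[[0,0.07,0],0.058],[[-0.003,0.1,0],0.058],[[-0.0065,0.13,0],0.058],[[-0.0065,0.15,0],0.058],[[-0.0065,0.165,0],0.058],[[-0.0065,0.175,0],0.058],[[-0.0065,0.175,0],0.058],[[-0.0065,0.175,0],0.058],[[-0.0065,0.175,0],0.058]]' && python3 - <<'E'
from h import *
p,d=env.snapshot("top");np.savez("top1.npz",p=p,d=d)
q,_=env.snapshot("scene")
cv2.imwrite("pics/p1.png",np.hstack([cv2.resize(x[:,:,::-1],None,fx=2.5,fy=2.5) for x in (p[140:290,170:330],q[170:320,340:500])]))
print(env.get_obs()["tcp_pos"])
E
```

```text
clock: 5.1
tcp_pos: [0.6144, 0.0702, 0.1693]
tcp_rot: [-3.126, 0.313, 0.002]
force: [0.5, 0.0, -1.9]
gripper_width: 0.0398
finger_force: 30.0
clock: 6.35
tcp_pos: [0.6086, 0.2425, 0.17]
tcp_rot: [3.133, -0.226, -0.0]
force: [0.8, -0.8, -1.4]
gripper_width: 0.0397
finger_force: 30.0
[0.60862316 0.24269485 0.1700525 ]
```

View pics/p1.png

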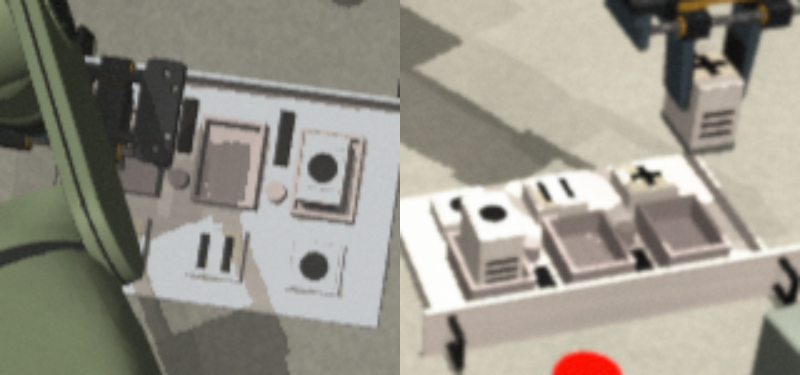

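The held cross module hangs upright above the left bay, at about (700,90) in the right half of the picture. I'll lower it to just above the walls and check the alignment there.

```bash
python3 -m inch '[[[0,0,-0.02],0],[[0,0,-0.04],0],[[0,0,-0.055],0],[[0,0,-0.065],0],[[0,0,-0.072],0],[[0,0,-0.077],0],[[0,0,-0.08],0],[[0,0,-0.08],0],[[0,0,-0.08],0],[[0,0,-0.08],0]]' && python3 - <<'E'
from h import *
q,_=env.snapshot("scene")
cv2.imwrite("pics/p2.png",cv2.resize(q[210:310,400:520][:,:,::-1],None,fx=6,fy=6,interpolation=cv2.INTER_CUBIC))
K,T=cal("scene"); I=np.linalg.inv(T)
t=env.get_obs()["tcp_pos"];print(t)
# predicted pixels: bay wall-top outer corners & module bottom corners, in crop*6
def pj(P):
    c=(I[:3,:3]@np.asarray(P)+I[:3,3]);u=K@c;return np.round((u[:2]/u[2]-[400,210])*6)
yaw=-.144;R=np.array([[np.cos(yaw),-np.sin(yaw)],[np.sin(yaw),np.cos(yaw)]])
for nm,c,a,b,z in (("wall",[.6085,.2433],39,29,.035),("mod",t[:2],30,20,t[2]-.04)):
    for sx,sy in ((1,1),(1,-1),(-1,-1),(-1,1)): print(nm,sx,sy,pj([*(np.array(c)+R@[sx*a/1e3,sy*b/1e3]),z]))
E
```

```text
clock: 7.7
tcp_pos: [0.6087, 0.2433, 0.0903]
tcp_rot: [-3.133, 0.225, -0.001]
force: [0.7, -0.3, -2.5]
gripper_width: 0.0401
finger_force: 30.0
[0.60865436 0.24329408 0.09022483]
wall 1 1 [433. 340.]
wall 1 -1 [285. 365.]
wall -1 -1 [202. 237.]
wall -1 1 [344. 213.]
mod 1 1 [406. 297.]
mod 1 -1 [303. 314.]
mod -1 -1 [238. 216.]
mod -1 1 [337. 199.]
```

View pics/p2.png

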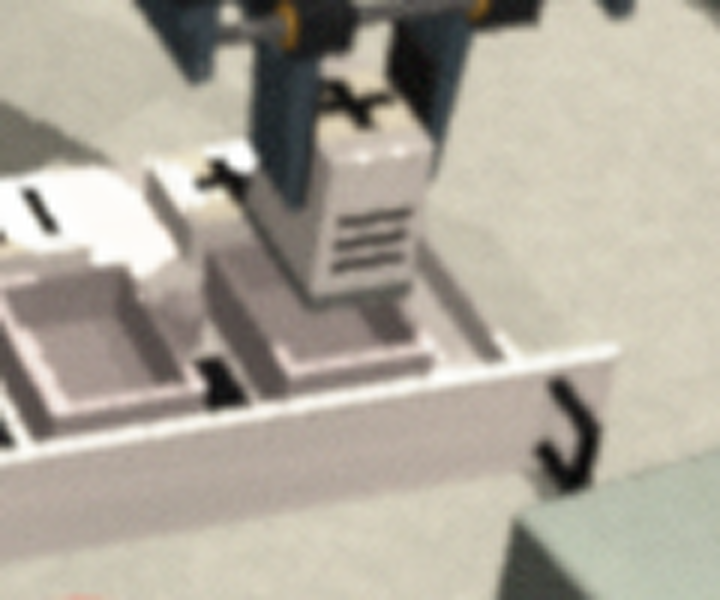

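Wall corners and module base match the prediction to within 1–2 px, so I'm lowering it slowly.

```bash
python3 -m inch '[[[0.001,0,-0.005],0],[[0.001,0,-0.012],0],[[0.001,0,-0.018],0],[[0.001,0,-0.023],0],[[0.001,0,-0.027],0],[[0.001,0,-0.03],0],[[0.001,0,-0.032],0],[[0.001,0,-0.034],0],[[0.001,0,-0.036],0],[[0.001,0,-0.036],0]]' && python3 -m inch '[[[0,0,-0.0005],0],[[0,0,-0.001],0],[[0,0,-0.0015],0],[[0,0,-0.002],0],[[0,0,-0.0025],0],[[0,0,-0.003],0],[[0,0,-0.003],0],[[0,0,-0.003],0],[[0,0,-0.003],0],[[0,0,-0.003],0]]'
```

```text
clock: 9.0
tcp_pos: [0.6094, 0.2432, 0.0538]
tcp_rot: [3.133, -0.225, -0.0]
force: [-0.2, -0.2, -2.9]
gripper_width: 0.0396
finger_force: 30.0
clock: 10.25
tcp_pos: [0.6095, 0.2432, 0.051]
tcp_rot: [3.133, -0.225, -0.0]
force: [0.1, -0.1, -2.0]
gripper_width: 0.0398
finger_force: 30.0
```

```bash
python3 -m inch '[[[0,0,-0.0003],0],[[0,0,-0.0006],0],[[0,0,-0.0009],0],[[0,0,-0.0012],0],[[0,0,-0.0015],0],[[0,0,-0.0015],0],[[0,0,-0.0015],0],[[0,0,-0.0015],0],[[0,0,-0.0015],0],[[0,0,-0.0015],0]]'
```

```text
clock: 11.5
tcp_pos: [0.6096, 0.2432, 0.0499]
tcp_rot: [3.133, -0.225, 0.0]
force: [-2.6, -0.8, 5.5]
gripper_width: 0.0397
finger_force: 30.0
```

The force has changed to +5.5 N, so the module is on the floor. Releasing and rising.

```bash
python3 -m inch '[[[0,0,0],0],[[0,0,0],0],[[0,0,0],0],[[0,0,0],0],[[0,0,0],0],[[0,0,0],0],[[0,0,0],0],[[0,0,0],0],[[0,0,0],0],[[0,0,0],0]]' 1 && python3 -m inch '[[[0,0,0.01],0],[[0,0,0.03],0],[[0,0,0.06],0],[[0,0,0.1],0],[[0,0,0.14],0],[[0,-0.04,0.16],0],[[-0.01,-0.09,0.16],0],[[-0.02,-0.14,0.16],0],[[-0.03,-0.2,0.16],0],[[-0.04,-0.25,0.16],0]]'; python3 - <<'E'
from h import *
p,d=env.snapshot("top");C=cloud("top",d);Z=C[:,:,2]
q,_=env.snapshot("scene")
cv2.imwrite("pics/p3.png",np.hstack([cv2.resize(x[:,:,::-1],None,fx=2.5,fy=2.5) for x in (p[140:290,170:330],q[170:320,340:500])]))
m=np.zeros(Z.shape,bool);m[170:225,200:245]=1;m&=(Z>.065)&(Z<.1);print(m.sum(),rect(C[m]) if m.sum()>50 else "",np.median(Z[m]))
E
```

```text
clock: 12.75
tcp_pos: [0.6096, 0.2432, 0.0495]
tcp_rot: [3.133, -0.225, 0.0]
force: [0.9, -0.1, 0.5]
gripper_width: 0.091
finger_force: 0.0
clock: 14.0
tcp_pos: [0.5691, -0.0087, 0.2105]
tcp_rot: [3.133, -0.225, 0.002]
force: [1.3, -0.3, 1.3]
gripper_width: 0.091
finger_force: 0.0
544 (array([609.4, 244.1]), array([60.1, 41.2]), -8.1) 0.0808352992065906
```

View pics/p3.png

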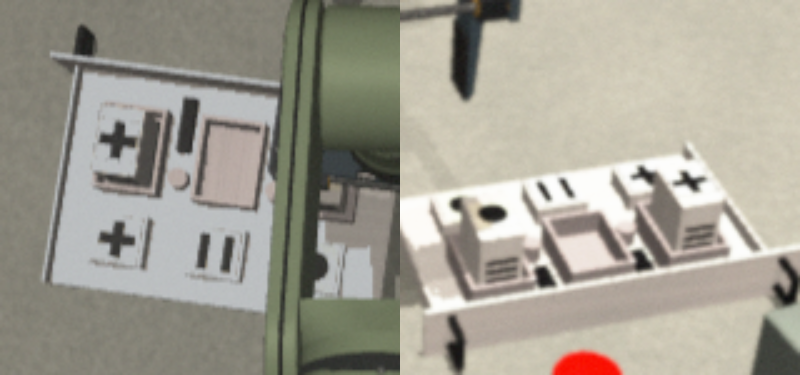

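The cross module is seated in the cross bay: symbol at (118,140) in the left half, top at 81 mm, within about 1 mm of centre. Next, the scanner.

```bash
python3 -m inch '[[[-0.01,-0.05,0],-0.05],[[-0.02,-0.1,0],-0.1],[[-0.03,-0.15,0],-0.156],[[-0.04,-0.2,0],-0.156],[[-0.05,-0.25,0],-0.156],[[-0.06,-0.29,0],-0.156],[[-0.068,-0.32,0],-0.156],[[-0.068,-0.34,0],-0.156],[[-0.068,-0.35,0],-0.156],[[-0.068,-0.35,0],-0.156]]' 1; python3 - <<'E'
from h import *
f=np.load("top0.npz");C=cloud("top",f["d"]);Z=C[:,:,2]
m=np.zeros(Z.shape,bool);m[190:290,460:525]=1;m&=(Z>.07)&(Z<.1);P=C[m][:,:2]
y=-.3;R=np.array([[np.cos(y),-np.sin(y)],[np.sin(y),np.cos(y)]])
Q=(P-[.5544,-.373])@R*1000
h=Q[(Q[:,0]>-130)&(Q[:,0]<-30)];xs=np.arange(-125,-30,10)
mid=[(np.percentile(s,2)+np.percentile(s,98))/2 for s in (h[abs(h[:,0]-x)<5][:,1] for x in xs)]
print(np.round(mid,1),np.polyfit(xs,mid,1))
hd=Q[Q[:,0]>-18];print("head",np.percentile(hd,[1,99],axis=0),"tail",np.percentile(Q[:,0],[.5,99.5]))
# cradle base by depth band incl. grey: bench-level plate edges
E
```

```text
clock: 15.35
tcp_pos: [0.5021, -0.3565, 0.2094]
tcp_rot: [-3.106, 0.468, -0.0]
force: [0.9, 0.5, 0.5]
gripper_width: 0.091
finger_force: 0.0
[-3.9 -3.1 -3.2 -2.8 -2.3 -2.3 -2.  -1.8 -1.6 -0.8] [ 0.02945949 -0.02430946]
head [[-17.71483845 -23.59246677]
 [ 20.92874054  23.61216287]] tail [-139.40998919   20.53681046]
```

```bash
python3 -m inch '[[[0,-0.0015,-0.03],0.03],[[0,-0.0015,-0.06],0.03],[[0,-0.0015,-0.09],0.03],[[0,-0.0015,-0.115],0.03],[[0,-0.0015,-0.135],0.03],[[0,-0.0015,-0.15],0.03],[[0,-0.0015,-0.157],0.03],[[0,-0.0015,-0.162],0.03],[[0,-0.0015,-0.162],0.03],[[0,-0.0015,-0.162],0.03]]' && python3 -m inch '[[[0,0,0],0],[[0,0,0],0],[[0,0,0],0],[[0,0,0],0],[[0,0,0],0],[[0,0,0],0],[[0,0,0],0],[[0,0,0],0],[[0,0,0],0],[[0,0,0],0]]' -1
```

```text
clock: 16.6
tcp_pos: [0.5019, -0.3586, 0.0481]
tcp_rot: [3.113, -0.422, 0.002]
force: [-0.2, 0.4, 0.6]
gripper_width: 0.0915
finger_force: 0.0
clock: 17.85
tcp_pos: [0.5016, -0.3583, 0.0475]
tcp_rot: [3.113, -0.422, 0.0]
force: [0.2, -0.6, -0.6]
gripper_width: 0.0317
finger_force: 30.0
```

```bash
python3 -m inch '[[[0,0,0.005],0],[[0,0,0.015],0],[[0,0,0.03],0],[[0,0,0.05],0],[[0,0,0.07],0],[[0,0,0.09],0],[[0,0,0.105],0],[[0,0.01,0.115],0],[[0,0.03,0.115],0],[[0,0.06,0.115],0]]' && python3 -m inch '[[[0,0.035,0],0.01],[[0,0.07,0],0.03],[[-0.005,0.11,0],0.05],[[-0.01,0.15,0],0.07],[[-0.015,0.19,0],0.09],[[-0.02,0.23,0],0.11],[[-0.025,0.27,0],0.126],[[-0.028,0.31,0],0.126],[[-0.028,0.35,0],0.126],[[-0.028,0.39,0],0.126]]' && python3 -m inch '[[[0,0.035,0],0],[[0,0.07,0],0],[[0,0.1,0],0],[[0,0.125,0],0],[[0,0.145,0],0],[[0,0.16,-0.005],0],[[0,0.168,-0.012],0],[[0,0.171,-0.02],0],[[0,0.171,-0.024],0],[[0,0.171,-0.024],0]]'; python3 - <<'E'
from h import *
p,d=env.snapshot("top");q,_=env.snapshot("scene")
cv2.imwrite("pics/p4.png",np.hstack([cv2.resize(x[:,:,::-1],None,fx=2.5,fy=2.5) for x in (p[170:320,170:330],q[140:290,360:520])]))
E
```

```text
clock: 19.1
tcp_pos: [0.5009, -0.2965, 0.1617]
tcp_rot: [-3.112, 0.422, 0.002]
force: [-0.0, 0.9, -2.6]
gripper_width: 0.032
finger_force: 30.0
clock: 20.35
tcp_pos: [0.4716, 0.0938, 0.1618]
tcp_rot: [3.133, -0.224, -0.003]
force: [0.8, 0.4, -2.6]
gripper_width: 0.0317
finger_force: 30.0
clock: 21.6
tcp_pos: [0.4733, 0.2621, 0.138]
tcp_rot: [3.133, -0.226, -0.002]
force: [-0.3, -0.5, -1.7]
gripper_width: 0.032
finger_force: 30.0
```

View pics/p4.png

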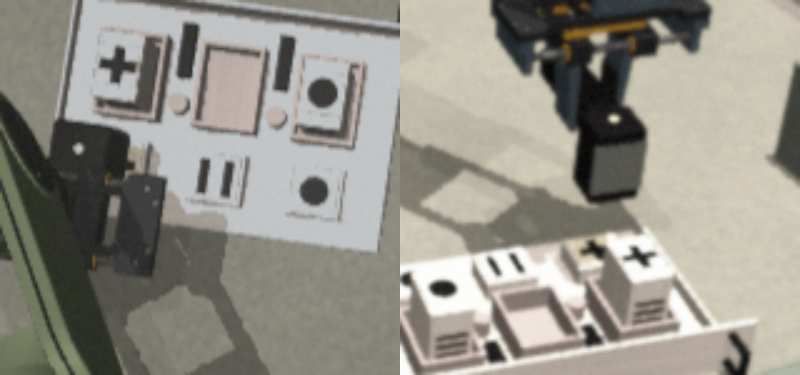

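The scanner is held level over the cross label: its head dot is at (78,149) on the left and it hangs above the label on the right. I'll hold 2.5 s and check the dot's position.

```bash
for i in 1 2; do python3 -m inch '[[[0,0,0],0],[[0,0,0],0],[[0,0,0],0],[[0,0,0],0],[[0,0,0],0],[[0,0,0],0],[[0,0,0],0],[[0,0,0],0],[[0,0,0],0],[[0,0,0],0]]'; done; python3 - <<'E'
from h import *
print(ray("top",[201.2,229.6],.172),"label .527 .255")
E
```

```text
clock: 22.95
tcp_pos: [0.4735, 0.2627, 0.1385]
tcp_rot: [3.133, -0.225, -0.0]
force: [-0.1, -0.0, -2.4]
gripper_width: 0.0319
finger_force: 30.0
clock: 24.2
tcp_pos: [0.4735, 0.2627, 0.1385]
tcp_rot: [3.133, -0.225, -0.0]
force: [0.1, 0.4, -1.5]
gripper_width: 0.032
finger_force: 30.0
[[0.52614375 0.25466404 0.172     ]] label .527 .255
```

The window is within 1 mm of the label. Returning along the same path.

```bash
python3 -m inch '[[[0,0,0.01],0],[[0,0,0.024],0],[[0,-0.02,0.024],0],[[0,-0.05,0.024],0],[[0,-0.085,0.024],0],[[0,-0.12,0.024],0],[[0,-0.16,0.024],0],[[0,-0.2,0.024],0],[[0,-0.24,0.024],0],[[0,-0.28,0.024],0]]' && python3 -m inch '[[[0.005,-0.04,0],-0.02],[[0.01,-0.08,0],-0.04],[[0.015,-0.12,0],-0.06],[[0.02,-0.16,0],-0.08],[[0.025,-0.2,0],-0.1],[[0.028,-0.24,0],-0.126],[[0.028,-0.28,0],-0.126],[[0.028,-0.31,0],-0.126],[[0.028,-0.33,0],-0.126],[[0.028,-0.341,0],-0.126]]' && python3 -m inch '[[[0,0,0],0],[[0,0,0],0],[[0,0,-0.02],0],[[0,0,-0.04],0],[[0,0,-0.055],0],[[0,0,-0.065],0],[[0,0,-0.075],0],[[0,0,-0.08],0],[[0,0,-0.085],0],[[0,0,-0.085],0]]'
```

```text
clock: 25.45
tcp_pos: [0.4728, -0.0194, 0.1628]
tcp_rot: [3.133, -0.225, 0.0]
force: [0.5, -0.8, -1.7]
gripper_width: 0.032
finger_force: 30.0
clock: 26.7
tcp_pos: [0.5009, -0.3592, 0.1624]
tcp_rot: [-3.113, 0.423, 0.001]
force: [0.1, 0.3, -3.5]
gripper_width: 0.0318
finger_force: 30.0
clock: 27.95
tcp_pos: [0.5015, -0.3583, 0.0773]
tcp_rot: [-3.113, 0.422, 0.0]
force: [-0.2, -0.1, -2.1]
gripper_width: 0.032
finger_force: 30.0
```

```bash
python3 -m inch '[[[0,0,-0.005],0],[[0,0,-0.01],0],[[0,0,-0.014],0],[[0,0,-0.018],0],[[0,0,-0.021],0],[[0,0,-0.024],0],[[0,0,-0.027],0],[[0,0,-0.029],0],[[0,0,-0.03],0],[[0,0,-0.03],0]]' && python3 -m inch '[[[0,0,0],0],[[0,0,0],0],[[0,0,0],0],[[0,0,0],0],[[0,0,0],0],[[0,0,0],0],[[0,0,0],0],[[0,0,0],0],[[0,0,0],0],[[0,0,0],0]]' 
```

```text
clock: 29.2
tcp_pos: [0.5016, -0.3583, 0.0476]
tcp_rot: [3.113, -0.421, 0.0]
force: [0.4, -0.2, -2.3]
gripper_width: 0.0322
finger_force: 30.0
clock: 30.45
tcp_pos: [0.5016, -0.3583, 0.0475]
tcp_rot: [3.113, -0.422, 0.0]
force: [0.4, 0.7, -2.0]
gripper_width: 0.0321
finger_force: 30.0
```

```bash
python3 -m inch '[[[0,0,-0.0002],0],[[0,0,-0.0004],0],[[0,0,-0.0006],0],[[0,0,-0.0008],0],[[0,0,-0.001],0],[[0,0,-0.001],0],[[0,0,-0.001],0],[[0,0,-0.001],0],[[0,0,-0.001],0],[[0,0,-0.001],0]]'
```

```text
clock: 31.7
tcp_pos: [0.5016, -0.3583, 0.0475]
tcp_rot: [3.113, -0.422, 0.001]
force: [-1.9, 2.1, 6.5]
gripper_width: 0.0323
finger_force: 30.0
```

In contact, so I'm releasing, rising clear and checking.

```bash
python3 -m inch '[[[0,0,0],0],[[0,0,0],0],[[0,0,0],0],[[0,0,0],0],[[0,0,0],0],[[0,0,0],0],[[0,0,0],0],[[0,0,0],0],[[0,0,0],0],[[0,0,0],0]]' 1 && python3 -m inch '[[[0,0,0.01],0],[[0,0,0.03],0],[[0,0,0.06],0],[[0,0,0.1],0],[[0,0,0.14],0],[[0,0,0.17],0],[[-0.03,0,0.18],0],[[-0.06,0,0.18],0],[[-0.1,0,0.18],0],[[-0.14,0,0.18],0]]' && python3 -m inch '[[[-0.04,0,0],0],[[-0.07,0,0],0],[[-0.09,0,0],0],[[-0.1,0,0],0],[[-0.1,0,0],0],[[-0.1,0,0],0],[[-0.1,0,0],0],[[-0.1,0,0],0],[[-0.1,0,0],0],[[-0.1,0,0],0]]'; python3 - <<'E'
from h import *
p,d=env.snapshot("top");q,_=env.snapshot("scene")
cv2.imwrite("pics/p5.png",np.hstack([x[:,:,::-1][100:400] for x in (p[:,150:550],q[:,100:500])]))
C=cloud("top",d);Z=C[:,:,2]
def obj(name,u0,u1,v0,v1,z0,z1):
    m=np.zeros(Z.shape,bool);m[v0:v1,u0:u1]=1;m&=(Z>z0)&(Z<z1)
    P=C[m];print(name,len(P),rect(P),np.median(P[:,2]))
obj("scanner",460,525,190,290,.055,.1)
obj("module",200,245,170,225,.065,.1)
E
```

```text
clock: 32.95
tcp_pos: [0.5015, -0.3583, 0.0465]
tcp_rot: [3.113, -0.421, 0.0]
force: [0.3, -0.4, -0.9]
gripper_width: 0.0911
finger_force: 0.0
clock: 34.2
tcp_pos: [0.3604, -0.3582, 0.2273]
tcp_rot: [3.112, -0.421, 0.001]
force: [0.3, 0.2, -0.3]
gripper_width: 0.0911
finger_force: 0.0
clock: 35.45
tcp_pos: [0.2616, -0.3582, 0.2265]
tcp_rot: [3.113, -0.421, -0.0]
force: [-0.0, -0.4, -0.2]
gripper_width: 0.0912
finger_force: 0.0
scanner 1459 (array([ 497.7, -356.5]), array([162.2,  48.8]), -14.5) 0.08011427996652598
module 545 (array([609.5, 244.2]), array([60.6, 42. ]), -7.5) 0.08088531395587295
```

View pics/p5.png

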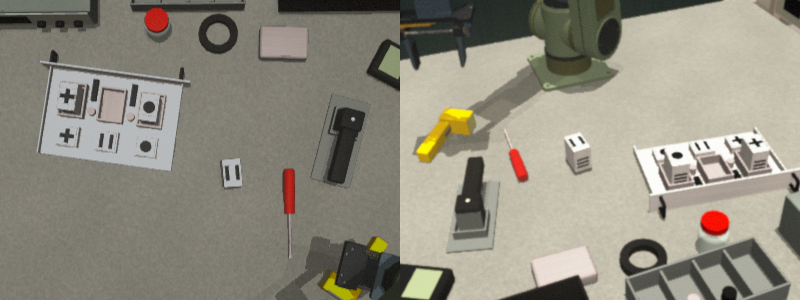

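The picture shows the scanner in its cradle at (345,140) at its original height. The cross module is in its bay at (68,95), the other objects haven't moved, and the arm is clear.

```bash
python3 -c "
from bench import env
print(env.hand_in())"
```

```text
the job is handed in; nothing more can be done
None
```

The job is handed in at about 35 s, with no verdict returned: the cross module is released in the cross bay, its label was scanned for over two seconds from about 70 mm, and the scanner is back in its cradle.

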